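# Unstack the part trays onto their sample boards

### The job

Take the two stacks of parts trays apart, one tray at a time, and set each tray squarely on the large dark pad of the board that shows a sample of the same part as the tray holds, its length along the pad, either end first. Keep the trays level, set them down gently without dropping them, and leave the file and the oil can where they are.

Things in the scene. Friction and masses are not known exactly. Their poses are not given: they have to be found in the camera images.
- tray_squares_center (a point): Open pale-wood tray, 120 x 48 x 42 mm (x long, y wide, z high), 0.25 to 0.5 kg, holding three plain square steel plates, 28 mm, fixed in a dark liner below the rim. Starts as the upper tray of a stack, crosswise on either lower tray's rim. Point: the tray's centre, 21 mm above its underside; z up.
- tray_balls_center (a point): Open pale-wood tray, 120 x 48 x 42 mm (x long, y wide, z high), 0.25 to 0.5 kg, holding steel balls, 15 mm, in two rows of six, fixed in a dark liner below the rim. Starts as the upper tray of a stack, crosswise on either lower tray's rim. Point: the tray's centre, 21 mm above its underside; z up.
- tray_rings_center (a point): Open pale-wood tray, 120 x 48 x 42 mm (x long, y wide, z high), 0.25 to 0.5 kg, holding three flat steel rings, 33 mm, hole 18 mm, fixed in a dark liner below the rim. Starts on the bench as the lower tray of a stack, an upper tray crosswise on its rim; its ends show. Point: the tray's centre, 21 mm above its underside; z up.
- tray_pins_center (a point): Open pale-wood tray, 120 x 48 x 42 mm (x long, y wide, z high), 0.25 to 0.5 kg, holding straight steel pins, 8 x 50 mm, lying along it in two groups of three, fixed in a dark liner below the rim. Starts on the bench as the lower tray of a stack, an upper tray crosswise on its rim; its ends show. Point: the tray's centre, 21 mm above its underside; z up.
- board_squares_pad (a point): Fixed plywood board, 196 x 84 x 8 mm, showing a sample: one plain square steel plate, at most 12 mm above the board's top. The tray goes on the larger dark pad, 134 x 62 mm, flush with the board's top. Point: that pad's centre, 8 mm above the bench; x along its length to the sample (centred 97 mm along +x), y across, z up.
- board_balls_pad (a point): Fixed plywood board, 196 x 84 x 8 mm, showing a sample: six small steel balls, two by three, at most 12 mm above the board's top. The tray goes on the larger dark pad, 134 x 62 mm, flush with the board's top. Point: that pad's centre, 8 mm above the bench; x along its length to the sample (centred 97 mm along +x), y across, z up.
- board_rings_pad (a point): Fixed plywood board, 196 x 84 x 8 mm, showing a sample: one flat steel ring with a dark hole, at most 12 mm above the board's top. The tray goes on the larger dark pad, 134 x 62 mm, flush with the board's top. Point: that pad's centre, 8 mm above the bench; x along its length to the sample (centred 97 mm along +x), y across, z up.
- board_pins_pad (a point): Fixed plywood board, 196 x 84 x 8 mm, showing a sample: three straight steel pins side by side, lying across the board, at most 12 mm above the board's top. The tray goes on the larger dark pad, 134 x 62 mm, flush with the board's top. Point: that pad's centre, 8 mm above the bench; x along its length to the sample (centred 97 mm along +x), y across, z up.
- file_center (a point): Bystander: a loose hand file, 180 x 18 x 18 mm, with a round pale-wood handle (-x) and a dark blade (+x), lying among the work. The point is near the middle of its length, 9 mm above the bench.
- oiler_center (a point): Bystander: a small loose brass oil can, 32 mm in diameter and 58 mm tall with a narrow spout, standing among the work. The point is on its axis, 20 mm above the bench.
Things that resemble listed ones, but are neither listed nor needed, are in the scene too. Leave any pink look-alike of the part that bears tray_squares_center alone.

How it is judged:
At the end, for the whole second after the job is handed in: Each of the four trays lies flat on the board with its own sample: centre within 12 mm of the pad's centre seen from above, underside on the board's top within 4 mm, length within about 11 degrees of the pad's length, level within about 4 degrees, at rest and released (horizontal distance between tray_squares_center and board_squares_pad below 0.012 m and z of tray_squares_center in the frame of board_squares_pad between 0.017 and 0.025 m and angle between the x axis of tray_squares_center and the x axis of board_squares_pad, either way round below 0.2 rad and angle between each of tray_squares_center, tray_balls_center, tray_rings_center, tray_pins_center's own z axis and vertical below 0.08 rad and linear speed of each of tray_squares, tray_balls, tray_rings, tray_pins below 0.02 m/s and contact force between the fingers and tray_squares below 0.05 N and horizontal distance between tray_balls_center and board_balls_pad below 0.012 m and z of tray_balls_center in the frame of board_balls_pad between 0.017 and 0.025 m and angle between the x axis of tray_balls_center and the x axis of board_balls_pad, either way round below 0.2 rad and contact force between the fingers and tray_balls below 0.05 N and horizontal distance between tray_rings_center and board_rings_pad below 0.012 m and z of tray_rings_center in the frame of board_rings_pad between 0.017 and 0.025 m and angle between the x axis of tray_rings_center and the x axis of board_rings_pad, either way round below 0.2 rad and contact force between the fingers and tray_rings below 0.05 N and horizontal distance between tray_pins_center and board_pins_pad below 0.012 m and z of tray_pins_center in the frame of board_pins_pad between 0.017 and 0.025 m and angle between the x axis of tray_pins_center and the x axis of board_pins_pad, either way round below 0.2 rad and contact force between the fingers and tray_pins below 0.05 N); the robot touches nothing.
It fails at once if a tray is tipped by more than about 35 degrees, so that its parts would spill (angle between any of tray_squares_center, tray_balls_center, tray_rings_center, tray_pins_center's own z axis and vertical above 0.6 rad).
It fails at once if a tray is dropped (falls free by more than about 25 mm) ((contact force between the fingers and tray_squares below 0.01 N and linear speed of tray_squares above 0.7 m/s) or (contact force between the fingers and tray_balls below 0.01 N and linear speed of tray_balls above 0.7 m/s) or (contact force between the fingers and tray_rings below 0.01 N and linear speed of tray_rings above 0.7 m/s) or (contact force between the fingers and tray_pins below 0.01 N and linear speed of tray_pins above 0.7 m/s)).
It fails at once if two trays are lifted at once (height (world z) of each of tray_squares_center, tray_balls_center above 0.095 m or (height (world z) of tray_squares_center above 0.095 m and height (world z) of tray_rings_center above 0.055 m) or (height (world z) of tray_squares_center above 0.095 m and height (world z) of tray_pins_center above 0.055 m) or (height (world z) of tray_balls_center above 0.095 m and height (world z) of tray_rings_center above 0.055 m) or (height (world z) of tray_balls_center above 0.095 m and height (world z) of tray_pins_center above 0.055 m) or height (world z) of each of tray_rings_center, tray_pins_center above 0.055 m).
It fails at once if the file or the oil can is moved by more than 20 mm (distance of any of file_center, oiler_center from where it was at the start of the episode above 0.02 m).
It also fails if it takes over 118 s, if anything falls off the work surface, if the arm or the gripper's body presses on something with over 40 N, if the wrist force passes 120 N, or if a joint passes its speed limit or range.

### The arm

A 6-joint arm with a two-finger parallel gripper is mounted at the origin on the work surface. World frame = base frame: x ahead of the robot, y to its left, z up, the work surface at z = 0. Lengths are in m, angles in rad, forces in N, time in s.
With the tool pointing down it reaches from about 0.375 to 0.975 m from the base axis. Payload 3.8 kg.
Tool frame: the origin (TCP) lies midway between the tips of the shut fingers; the grasp point (between the pads) lies 19 mm behind it; x points along the fingers, y is the direction in which the jaws open and shut, and the axes are right-handed (so a half turn about x gives the same grasp; the last joint's range is limited). The gripper opens to 85 mm and grips with 20 to 120 N. Pads are 22 mm wide; open, the fingers measure 114 mm over their backs; the gripper's body (76 mm by 85 mm) begins 54 mm behind the grasp point. The pads swing forward as they close: fully open they stand 13 mm farther back than shut.
Start: joints at [-1.188, 0.264, 1.604, -0, 1.274, -0.037], TCP at [0.275, -0.616, 0.231] pointing down, gripper open.
Joint ranges: [-2.63, 2.63], [-0.94, 2.18], [0.31, 2.57], [-1.31, 4.45], [0, 2.66], [-2.55, 2.55]. Speed limits (rad/s): [2.57, 2.57, 3.14, 3.14, 3.14, 3.14].

### API

Orientations are given as a rotation vector (axis times angle).
In Python, from workcell import read_state, read_camera, get_calibration, finish_job gives the robot as it stands. The module is installed in compiled form; this text tells all that it offers.
- The arm moves only by the shell command python3 -m creep 'ROWS' [FORCE]. ROWS is JSON, a list of rows, each a list of 3 entries, a list of its own where there are three numbers: the closure in counts, from 0 (fully open) to 255 (shut), then the shift along the world's x, y, z in mm, then the turn about the world's z in rad. In form: [[hand, [tx, ty, tz], spin], ...]. A call has exactly 8 rows; each row shifts and turns the commanded pose from where the row before left it; what a row does not reach is not made up. A row lasts 1/12 s, in which the tool goes at most 41.7 mm and 7.16 degrees, less where a joint would pass 70% of its speed; a pose out of reach is approached as far as the arm can. A call is refused whole if a number of a shift passes 41.7 or a number of a turn 0.125, either way. A call with a gripper value outside its range is refused whole. The fingers move at their own pace and stop on an object; FORCE is the grip in N (left out, the last holds). Time passes only in rows, so rows that do not move let the fingers close, or fill a call up. It gives the time, the measured TCP pose, the force and the opening at its end, in the units of the state.
- read_state(): the state, without advancing time (a new reading comes with each control period).
- read_camera(name): name is "scene" or "top" or "wrist"; returns (picture, depth): 384x512x3 uint8, blue, green, red; 384x512 float32, m along the optical axis (not along the pixel's ray), 0 where there is no reading.
- get_calibration(name): a dict with "K" (3x3 intrinsics, pixels), "k1" (the pictures are not rectified: a ray, as slopes to the right and down, at radius r is drawn at 1 + k1 r^2 times it, then the intrinsics apply), "eye" and "orientation" of the camera in the world. Camera axes: x right, y down, z forward; pixel columns grow to the right and rows downward; lengths in m; the calibration is good to about 2 mm. A picture is of the moment at which its call begins: read the wrist's pose just before it. get_calibration takes no time and is no camera call; for the wrist camera it gives the pose at the moment of the call.
- finish_job(): hands the job in, once; it reports no verdict.
The state is a dict: "time": time; "q": joint angles; "joint_vel": joint speeds; "joint_torque": joint torques, N m; "tool_pos": TCP position; "tcp_rot": TCP orientation; "wrist_force": force on the tool from outside, world axes, zero at the start; "torque": the same for the moment, N m; "width": opening from 0.0 (shut) to 1.0 (fully open).
Only numpy, scipy, OpenCV 4.12 (cv2) and the standard library are available. Lean on these libraries where they do the work, as an engineer would, in place of code of your own. Each camera call takes 0.05 s, during which the arm holds its last target.

## Working session

There is one attempt and no reset: what is moved stays moved. The work goes in short steps, Python scripts to look and compute and a shell command to move; the robot and the scene stay as the last step left them, time stands still between calls to the robot, and variables do not carry over. Pictures are saved under pics/ and viewed, and the job is handed in when it is done.

```bash
mkdir -p pics; cat > h.py <<'E'
import numpy as np, cv2
from workcell import read_state, read_camera, get_calibration
E
python3 - <<'E'
from h import *
s=read_state();print(s)
for n in ["scene","top","wrist"]:
    c=get_calibration(n);print(n,c)
    im,d=read_camera(n);cv2.imwrite(f"pics/{n}0.png",im);np.savez(f"{n}0.npz",im=im,d=d,**{k:np.array(v) for k,v in c.items()})
E
```

```text
{'time': 0.0, 'q': array([-1.18789294e+00,  2.64715751e-01,  1.60541328e+00, -2.24041937e-05,
        1.27371387e+00, -3.69113693e-02]), 'joint_vel': array([ 1.86937062e-03, -1.38767793e-04,  6.64512034e-05,  6.46636980e-04,
        1.77810240e-04,  7.11200244e-04]), 'joint_torque': array([-1.69805582e-03, -5.15121567e+01, -3.67311358e+01,  4.99153828e-05,
        1.30019942e-02,  2.02878158e-05]), 'tool_pos': array([ 0.27482619, -0.61569172,  0.22996604]), 'tcp_rot': array([ 1.99030976,  0.42637431, -1.9911411 ]), 'wrist_force': array([0.07225611, 0.60283944, 0.817082  ]), 'torque': array([-0.00934511,  0.04310634,  0.01918788]), 'width': 1.0010008177044782}
scene {'K': array([[377.53135882,   0.        , 247.38997477],
       [  0.        , 377.53135882, 185.87327656],
       [  0.        ,   0.        ,   1.        ]]), 'k1': 0.01622989294194797, 'eye': array([0.94729704, 0.04769051, 0.89045496]), 'orientation': array([-1.65755794, -2.1311193 ,  0.63023239])}
top {'K': array([[391.97773516,   0.        , 257.60125757],
       [  0.        , 391.97773516, 201.24076663],
       [  0.        ,   0.        ,   1.        ]]), 'k1': -0.05953845697595865, 'eye': array([ 0.36196621, -0.06820483,  1.31899433]), 'orientation': array([-2.18148236,  2.19062762, -0.05269205])}
wrist {'K': array([[336.31328777,   0.        , 259.48510203],
       [  0.        , 336.31328777, 192.44768039],
       [  0.        ,   0.        ,   1.        ]]), 'k1': 0.010046960755214343, 'eye': array([ 0.34893575, -0.58227008,  0.37350463]), 'orientation': array([ 2.40090102, -1.55720323, -0.25696502])}
```

View pics/top0.png

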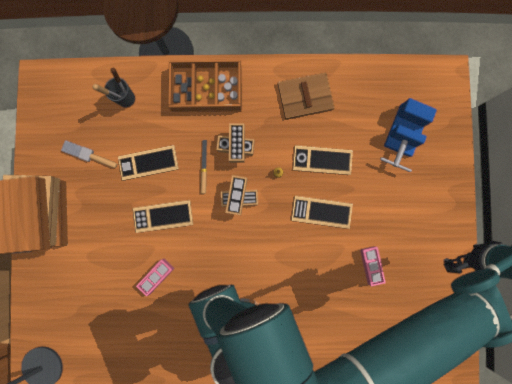

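View pics/scene0.png

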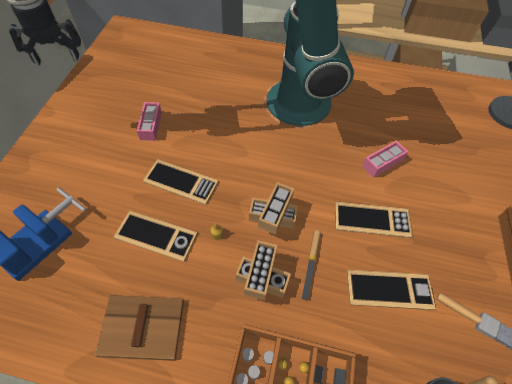

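View pics/wrist0.png

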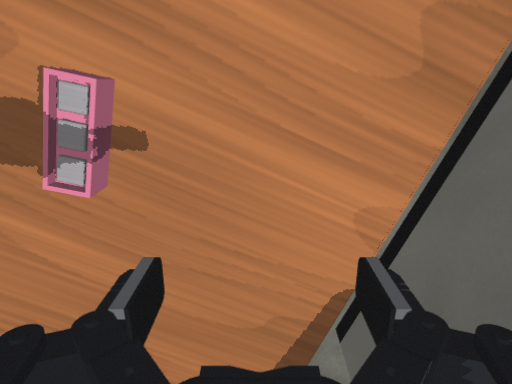

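```bash
cat >> h.py <<'E'
from scipy.spatial.transform import Rotation as R
class Cam:
    def __init__(s,c):
        s.K=np.array(c["K"]);s.k1=float(c["k1"]);s.eye=np.array(c["eye"]);s.R=R.from_rotvec(np.array(c["orientation"])).as_matrix()
    def slopes(s,uv):
        uv=np.atleast_2d(uv).astype(float);p=(uv-s.K[:2,2])/[s.K[0,0],s.K[1,1]];q=p.copy()
        for _ in range(20): q=p/(1+s.k1*(q**2).sum(1,keepdims=True))
        return q
    def plane(s,uv,z):
        q=s.slopes(uv);d=np.c_[q,np.ones(len(q))]@s.R.T
        t=(z-s.eye[2])/d[:,2];return s.eye+t[:,None]*d
    def depthpt(s,uv,dep):
        q=s.slopes(uv);return s.eye+(np.c_[q,np.ones(len(q))]*np.asarray(dep)[:,None])@s.R.T
    def proj(s,P):
        c=(np.atleast_2d(P)-s.eye)@s.R;q=c[:,:2]/c[:,2:];q=q*(1+s.k1*(q**2).sum(1,keepdims=True))
        return q*[s.K[0,0],s.K[1,1]]+s.K[:2,2]
def rect(P):
    "metric min-area rect of plane points (m) -> centre mm, sizes mm, long-axis angle deg"
    (cx,cy),(w,h),a=cv2.minAreaRect((np.asarray(P)[:,:2]*1000).astype(np.float32))
    if w<h: w,h,a=h,w,a+90
    a=(a+90)%180-90
    return np.round([cx,cy,w,h,a],1)
E
python3 - <<'E'
from h import *
z=np.load("top0.npz");im=z["im"]
cv2.imwrite("pics/top_crop.png",cv2.resize(im[125:240,105:370],None,fx=3,fy=3,interpolation=cv2.INTER_CUBIC))
z=np.load("scene0.npz");im=z["im"]
cv2.imwrite("pics/scene_crop.png",cv2.resize(im[150:310,105:445],None,fx=2.3,fy=2.3,interpolation=cv2.INTER_CUBIC))
E
```

```text
(no output)
```

View pics/top_crop.png

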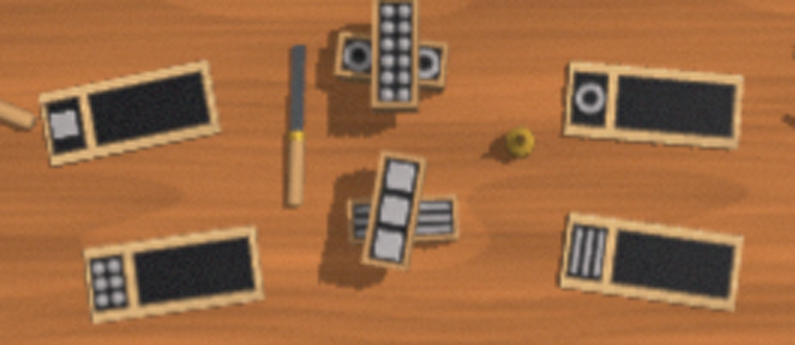

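View pics/scene_crop.png

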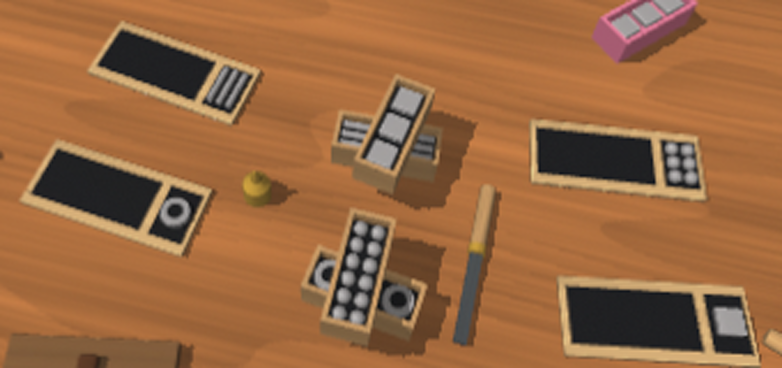

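The crops show squares-on-pins at top (236,195) and balls-on-rings at (237,143). The boards are squares (148,163), balls (163,216), rings (323,160) and pins (322,212). There are three candidates for the squares tray: the wooden one at (236,195), and the pink ones at (155,277) and (373,267). The wooden one fits the description.

```bash
python3 - <<'E'
from h import *
for n,pads,ups in [("top",{"sq":(155,162),"ba":(172,214),"ri":(332,161),"pi":(331,213)},{"squares":(236,195),"balls":(237,143)}),
              ("scene",{"sq":(380,288),"ba":(365,218),"ri":(148,230),"pi":(180,180)},{"squares":(277,205),"balls":(262,267)})]:
    z=np.load(n+"0.npz");im=z["im"];C=Cam(z);hsv=cv2.cvtColor(im,cv2.COLOR_BGR2HSV)
    dark=(hsv[...,2]<70).astype(np.uint8)
    nl,lab=cv2.connectedComponents(dark,connectivity=4)
    for k,(u,v) in pads.items():
        m=(lab==lab[v,u]).astype(np.uint8)
        c=max(cv2.findContours(m,cv2.RETR_EXTERNAL,cv2.CHAIN_APPROX_NONE)[0],key=len)[:,0,:]
        print(n,"pad",k,rect(C.plane(c,0.008)),len(c), "depth z",np.round(C.depthpt([[u,v]],[z["d"][v,u]])[0],3))
    for k,(u,v) in ups.items():
        print(n,k,"hsv",hsv[v,u])
    # upper rim via depth height
    vv,uu=np.mgrid[0:384,0:512];P=C.depthpt(np.c_[uu.ravel(),vv.ravel()],z["d"].ravel()).reshape(384,512,3)
    for k,(u,v) in ups.items():
        m=((P[...,2]>0.068)&(P[...,2]<0.1)).astype(np.uint8)
        nl,l=cv2.connectedComponents(m,connectivity=4)
        lb=l[v,u]; mm=l==lb
        print(n,k,mm.sum(),rect(P[mm]), np.round(np.percentile(P[mm][:,2],[5,50,95]),4))
        # lower
        reg=((P[...,2]>0.025)&(P[...,2]<0.062)&(np.hypot(P[...,0]-P[mm][:,0].mean(),P[...,1]-P[mm][:,1].mean())<0.075))
        print("   lower",reg.sum(),rect(P[reg]),np.round(np.percentile(P[reg][:,2],[5,50,95]),4))
        sub=reg.astype(np.uint8)*255+mm.astype(np.uint8)*120
        cv2.imwrite(f"pics/m_{n}_{k}.png",cv2.resize(sub[v-40:v+40,u-40:u+40],None,fx=5,fy=5,interpolation=0))
    # file, oiler
E
```

```text
top pad sq [579.1 297.  127.5  56.8 -79.2] 101 depth z [0.574 0.293 0.013]
top pad ba [395.1 243.7 127.2  55.4 -82.4] 102 depth z [0.398 0.234 0.008]
top pad ri [ 577.7 -297.2  126.7   55.5   85.2] 102 depth z [ 0.575 -0.306  0.005]
top pad pi [ 400.3 -292.   127.1   54.5   81.9] 103 depth z [ 0.399 -0.298  0.014]
top squares hsv [  5   9 172]
top balls hsv [143  19  53]
top squares 552 [455.7  14.2 120.   48.  -10. ] [0.0691 0.0788 0.0866]
   lower 316 [440.1   5.2 124.9  91.9 -72.1] [0.0264 0.036  0.0471]
top balls 539 [ 6.250e+02  1.360e+01  1.199e+02  4.580e+01 -2.000e-01] [0.069  0.0785 0.0868]
   lower 355 [615.   17.5 126.4 108.6 -73.5] [0.0278 0.039  0.0529]
scene pad sq [578.7 294.9 130.4  59.2 -78.9] 154 depth z [0.579 0.295 0.008]
scene pad ba [395.  242.5 130.5  58.3 -82.4] 134 depth z [0.397 0.246 0.01 ]
scene pad ri [ 577.6 -299.6  129.7   58.    85.1] 125 depth z [ 0.574 -0.296  0.011]
scene pad pi [ 400.2 -293.9  130.3   58.9   81.8] 110 depth z [ 0.405 -0.27   0.011]
scene squares hsv [  0   6 163]
scene balls hsv [150   5  52]
scene squares 881 [456.6  12.4 122.5  48.6 -10.3] [0.0702 0.0798 0.0861]
   lower 572 [467.5  10.1 125.7 107.1 -75.5] [0.0282 0.0386 0.0565]
scene balls 1154 [ 6.264e+02  1.150e+01  1.232e+02  4.840e+01 -4.000e-01] [0.0696 0.0786 0.0861]
   lower 740 [636.8  20.7 126.4 106.  -76.2] [0.0279 0.0389 0.0508]
```

```bash
python3 - <<'E'
from h import *
s=read_state();M=R.from_rotvec(s["tcp_rot"]).as_matrix();print(M.round(3));print("jaw yaw deg",np.degrees(np.arctan2(M[1,1],M[0,1])), np.degrees(s["q"][[0,5]]))
z=np.load("scene0.npz");C=Cam(z);zt=np.load("top0.npz");T=Cam(zt)
print("oiler",T.plane([[279,172]],.03),C.plane([[217,232]],.03))
print("file",T.plane([[205,141],[203,192]],.009).round(3))
E
```

```text
[[-0.001  0.408 -0.913]
 [ 0.002 -0.913 -0.408]
 [-1.    -0.002 -0.   ]]
jaw yaw deg -65.94513790668107 [-68.06249787  -2.11690459]
oiler [[ 0.53494565 -0.12538703  0.03      ]] [[ 0.54442326 -0.11883559  0.03      ]]
file [[0.645 0.124 0.009]
 [0.472 0.129 0.009]]
```

```bash
python3 -m creep '[[0,[7.5,26.2,0],-0.025],[0,[7.5,26.2,0],-0.025],[0,[7.5,26.2,0],-0.025],[0,[7.5,26.2,0],-0.025],[0,[7.5,26.2,0],-0.025],[0,[7.5,26.2,0],-0.025],[0,[7.5,26.2,0],-0.025],[0,[7.5,26.2,0],-0.025]]' 40
python3 -m creep '[[0,[7.5,26.2,0],-0.025],[0,[7.5,26.2,0],-0.025],[0,[7.5,26.2,0],-0.025],[0,[7.5,26.2,0],-0.025],[0,[7.5,26.2,0],-0.025],[0,[7.5,26.2,0],-0.025],[0,[7.5,26.2,0],-0.025],[0,[7.5,26.2,0],-0.025]]'
python3 -m creep '[[0,[7.5,26.2,0],-0.025],[0,[7.5,26.2,0],-0.025],[0,[7.5,26.2,0],-0.025],[0,[7.5,26.2,0],-0.025],[0,[7.5,26.2,0],-0.025],[0,[7.5,26.2,0],-0.025],[0,[7.5,26.2,0],-0.025],[0,[0,0,0],0]]'
```

```text
time: 0.82
tool_pos: [0.3351, -0.4053, 0.2309]
tcp_rot: [2.106, 0.231, -2.107]
wrist_force: [0.4, 0.7, 0.8]
width: 0.997
time: 1.48
tool_pos: [0.395, -0.1958, 0.2311]
tcp_rot: [2.212, 0.02, -2.212]
wrist_force: [0.8, -0.2, 0.2]
width: 1.001
time: 2.15
tool_pos: [0.4482, -0.0101, 0.2312]
tcp_rot: [-2.141, 0.161, 2.141]
wrist_force: [0.6, 0.5, 0.0]
width: 0.998
```

```bash
python3 -m creep '[[0,[7.8,23,0],-0.02],[0,[0,0,-20],0],[0,[0,0,-20],0],[0,[0,0,0],0],[0,[0,0,0],0],[0,[0,0,0],0],[0,[0,0,0],0],[0,[0,0,0],0]]'
cat >> h.py <<'E'
def pose():
    s=read_state();M=R.from_rotvec(s["tcp_rot"]).as_matrix()
    print("tcp mm",(s["tool_pos"]*1000).round(1),"yaw",np.degrees(np.arctan2(M[1,1],M[0,1])).round(2),"q6",np.degrees(s["q"][5]).round(1),"w",round(s["width"],3),"F",s["wrist_force"].round(1),"t",round(s["time"],2))
def look(n,name,zlo=None,zhi=None):
    c=get_calibration(n);im,d=read_camera(n);cv2.imwrite(f"pics/{name}.png",im)
    C=Cam(c);vv,uu=np.mgrid[0:384,0:512];P=C.depthpt(np.c_[uu.ravel(),vv.ravel()],d.ravel()).reshape(384,512,3)
    P[d==0]=np.nan
    return C,im,d,P
def blob(P,zlo,zhi,xy,rad=0.09):
    with np.errstate(invalid='ignore'):
        m=((P[...,2]>zlo)&(P[...,2]<zhi)&(np.hypot(P[...,0]-xy[0],P[...,1]-xy[1])<rad)).astype(np.uint8)
    n,l,st,_=cv2.connectedComponentsWithStats(m,connectivity=4)
    if n<2: return None
    b=l==1+np.argmax(st[1:,4]);return rect(P[b]),int(b.sum()),np.round(np.nanpercentile(P[b][:,2],[5,50,95]),4)
E
python3 - <<'E'
from h import *
pose();C,im,d,P=look("wrist","w1");print(blob(P,.068,.1,(.456,.013)))
E
```

```text
time: 2.82
tool_pos: [0.4563, 0.0088, 0.1927]
tcp_rot: [-2.132, 0.188, 2.127]
wrist_force: [-0.3, -0.3, -0.1]
width: 1.003
tcp mm [456.3   8.8 192.7] yaw -100.07 q6 98.1 w 1.003 F [-0.3 -0.3 -0.1] t 2.82
(array([455.6,  13.6, 120.4,  48.1, -10.1]), 9044, array([0.0703, 0.0797, 0.0855]))
```

View pics/w1.png

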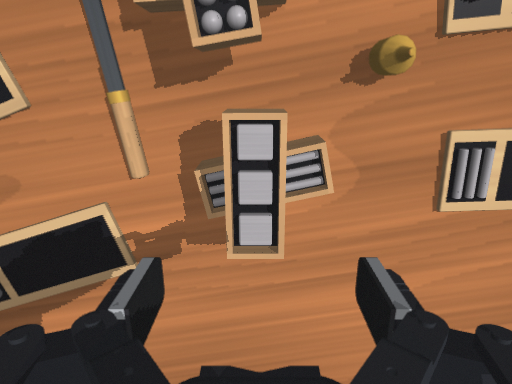

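Wrist view: the squares tray is at (255,185), crosswise on the pins tray, and the wrist and top measurements agree within 1 mm. Descending.

```bash
python3 -m creep '[[0,[-0.5,4.6,-22],0],[0,[0,0,-25],0],[0,[0,0,-25],0],[0,[0,0,-25],0],[0,[0,0,-22],0],[0,[0,0,-15],0],[0,[0,0,-8],0],[0,[0,0,0],0]]' 50; python3 -c "from h import *;pose()"
```

```text
time: 3.53
tool_pos: [0.4536, 0.0137, 0.0479]
tcp_rot: [-2.126, 0.187, 2.133]
wrist_force: [-1.0, -0.2, -0.8]
width: 0.999
tcp mm [453.6  13.7  47.9] yaw -100.05 q6 98.6 w 0.999 F [-1.  -0.2 -0.8] t 3.53
```

```bash
python3 -m creep '[[0,[2,0,3],0],[0,[0,0,0],0],[255,[0,0,0],0],[255,[0,0,0],0],[255,[0,0,0],0],[255,[0,0,0],0],[255,[0,0,0],0],[255,[0,0,0],0]]' 50; python3 -c "from h import *;pose()"
python3 -m creep '[[255,[0,0,0],0],[255,[0,0,0],0],[255,[0,0,0],0],[255,[0,0,2],0],[255,[0,0,5],0],[255,[0,0,10],0],[255,[0,0,0],0],[255,[0,0,0],0]]' 50; python3 -c "from h import *;pose()"
```

```text
time: 4.2
tool_pos: [0.4579, 0.0136, 0.0533]
tcp_rot: [-2.132, 0.187, 2.128]
wrist_force: [-1.5, -1.3, 6.1]
width: 0.556
tcp mm [457.9  13.6  53.3] yaw -100.03 q6 98.6 w 0.556 F [-1.5 -1.3  6.1] t 4.2
time: 4.87
tool_pos: [0.4575, 0.0139, 0.0699]
tcp_rot: [-2.131, 0.187, 2.128]
wrist_force: [-0.2, -0.5, -4.7]
width: 0.555
tcp mm [457.5  13.9  69.9] yaw -100.04 q6 98.6 w 0.555 F [-0.2 -0.5 -4.7] t 4.87
```

```bash
python3 -m creep '[[255,[0,0,20],0],[255,[0,0,25],0],[255,[0,0,15],0],[255,[5,12,0],0.08],[255,[5,12,0],0.08],[255,[5,12,0],0.08],[255,[5,12,0],0.08],[255,[5,12,0],0.08]]' 60
python3 -m creep '[[255,[5,12,0],0.08],[255,[5,12,0],0.08],[255,[5,12,0],0.08],[255,[5,12,0],0.08],[255,[5,12,0],0.08],[255,[5,12,0],0.08],[255,[5,12,0],0.08],[255,[5,12,0],0.08]]' 
python3 -m creep '[[255,[5,12,0],0.08],[255,[5,12,0],0.08],[255,[5,12,0],0.08],[255,[5,12,0],0.08],[255,[5,12,0],0.08],[255,[5,12,0],0.08],[255,[5,12,0],0.08],[255,[5,12,0],0.08]]' 
python3 -m creep '[[255,[5,6,0],0.08],[255,[5,0,0],0.08],[255,[5,0,0],0.08],[255,[0,0,0],0.018],[255,[0,0,0],0],[255,[0,0,0],0],[255,[0,0,0],0],[255,[0,0,0],0]]'  
python3 - <<'E'
from h import *
pose();C,im,d,P=look("wrist","w2");print(blob(P,.11,.3,(.579,.296)))
E
```

```text
time: 5.53
tool_pos: [0.4816, 0.0743, 0.1289]
tcp_rot: [2.1, 0.241, -2.101]
wrist_force: [0.0, -0.6, -4.1]
width: 0.553
time: 6.2
tool_pos: [0.5216, 0.1703, 0.1286]
tcp_rot: [1.704, 0.791, -1.706]
wrist_force: [-0.6, -0.5, -3.0]
width: 0.55
time: 6.87
tool_pos: [0.5615, 0.2662, 0.1283]
tcp_rot: [1.254, 1.18, -1.256]
wrist_force: [-0.6, -0.7, -3.5]
width: 0.551
time: 7.53
tool_pos: [0.5765, 0.2717, 0.1291]
tcp_rot: [1.067, 1.294, -1.068]
wrist_force: [0.3, -0.2, -4.0]
width: 0.55
tcp mm [576.5 271.7 129.1] yaw 10.95 q6 12.0 w 0.55 F [ 0.3 -0.2 -4. ] t 7.53
(array([574.3, 280.5, 105. , 104.9, -34.5]), 58370, array([0.146 , 0.1608, 0.2085]))
```

View pics/w2.png

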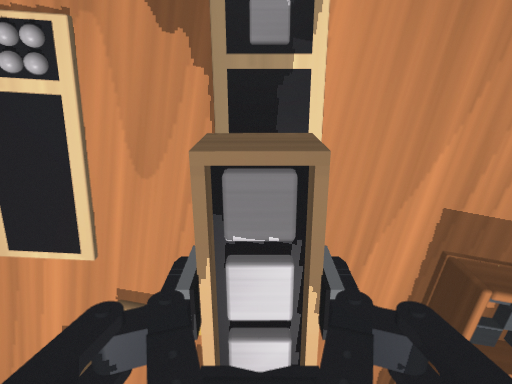

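```bash
cat >> h.py <<'E'
def far_end(P,zlo,zhi):
    """held tray in the wrist view: metric points of rim band -> in TCP frame (along camera-up axis and jaw axis)"""
    s=read_state();M=R.from_rotvec(s["tcp_rot"]).as_matrix();j=M[:,1];f=M[:,2]
    with np.errstate(invalid='ignore'): m=(P[...,2]>zlo)&(P[...,2]<zhi)
    m[:, :150]=0; m[:,370:]=0
    Q=P[m]-s["tool_pos"]
    a=Q@f;b=Q@j
    print("along z-axis extremes",np.round(np.percentile(a,[0.2,1,99,99.8])*1000,1),"z-axis world",f.round(3),"jaw",np.round(np.percentile(b[abs(a)>0.045],[1,99])*1000,1),"n",m.sum())
    # rim top near far end
    far=np.abs(a)>0.052
    print("rim z",np.round(np.percentile(Q[far][:,2]+s["tool_pos"][2],[5,50,95])*1000,1))
E
python3 - <<'E'
from h import *
C,im,d,P=look("wrist","w2b");far_end(P,.15,.17)
C,im,d,P=look("top","t2");print(blob(P,.13,.17,(.577,.272),.05))
E
```

```text
along z-axis extremes [-59.8 -59.6  37.   39.1] z-axis world [ 0.19  -0.982 -0.   ] jaw [-24.1  23. ] n 23689
rim z [152.4 160.2 161.4]
(array([578.8, 245.4,  67.1,  47.2,  12.5]), 249, array([0.1428, 0.1539, 0.1618]))
```

```bash
python3 -m creep '[[255,[2.2,12.6,0],0],[255,[0,12.7,0],0],[255,[0,0,-20],0],[255,[0,0,-25],0],[255,[0,0,-25],0],[255,[0,0,-20],0],[255,[0,0,-10],0],[255,[0,0,-4],0]]'
python3 -c "from h import *;pose()"
python3 -m creep '[[255,[0,0,0],0],[255,[0,0,0],0],[255,[0,0,0],0],[255,[0,0,-2],0],[255,[0,0,0],0],[255,[0,0,0],0],[255,[0,0,0],0],[255,[0,0,0],0]]'
python3 -c "from h import *;pose()"
```

```text
time: 8.35
tool_pos: [0.5774, 0.2974, 0.0227]
tcp_rot: [1.063, 1.296, -1.07]
wrist_force: [-1.6, 0.1, -4.5]
width: 0.554
tcp mm [577.4 297.4  22.7] yaw 11.03 q6 14.0 w 0.554 F [-1.6  0.1 -4.5] t 8.35
time: 9.02
tool_pos: [0.5792, 0.2971, 0.0235]
tcp_rot: [1.067, 1.294, -1.066]
wrist_force: [0.4, -1.1, -3.8]
width: 0.553
tcp mm [579.2 297.1  23.5] yaw 10.99 q6 14.0 w 0.553 F [ 0.4 -1.1 -3.8] t 9.02
```

```bash
python3 -m creep '[[255,[0,0,-1],0],[255,[0,0,-1],0],[255,[0,0,0],0],[255,[0,0,-1],0],[255,[0,0,0],0],[255,[0,0,0],0],[255,[0,0,0],0],[255,[0,0,0],0]]'
python3 -c "from h import *;pose()"

```

```text
time: 9.68
tool_pos: [0.5792, 0.2972, 0.0203]
tcp_rot: [1.067, 1.294, -1.067]
wrist_force: [0.3, 0.1, -4.7]
width: 0.551
tcp mm [579.2 297.2  20.3] yaw 11.0 q6 14.0 w 0.551 F [ 0.3  0.1 -4.7] t 9.68
```

```bash
python3 -m creep '[[255,[0,0,-1],0],[255,[0,0,0],0],[255,[0,0,-0.5],0],[255,[0,0,0],0],[255,[0,0,0],0],[255,[0,0,0],0],[255,[0,0,0],0],[255,[0,0,0],0]]'
python3 -c "from h import *;pose()"

```

```text
time: 10.35
tool_pos: [0.5794, 0.2972, 0.0195]
tcp_rot: [1.067, 1.294, -1.066]
wrist_force: [-2.7, -1.5, 4.1]
width: 0.555
tcp mm [579.4 297.2  19.5] yaw 11.0 q6 14.0 w 0.555 F [-2.7 -1.5  4.1] t 10.35
```

```bash
python3 -m creep '[[60,[0,0,0],0],[0,[0,0,0],0],[0,[0,0,0],0],[0,[0,0,0],0],[0,[0,0,5],0],[0,[0,0,15],0],[0,[0,0,25],0],[0,[0,0,25],0]]'
python3 -m creep '[[0,[0,0,25],0],[0,[0,0,25],0],[0,[0,0,25],0],[0,[0,0,0],0],[0,[0,0,0],0],[0,[0,0,0],0],[0,[0,0,0],0],[0,[0,0,0],0]]'
python3 - <<'E'
from h import *
pose();C,im,d,P=look("wrist","w3");print(blob(P,.033,.065,(.579,.296),.07))
C,im,d,P=look("top","t3");print(blob(P,.033,.065,(.579,.296),.07));print(blob(P,.068,.1,(.626,.0125)))
C,im,d,P=look("scene","s3");print(blob(P,.033,.065,(.579,.296),.07));print(blob(P,.068,.1,(.626,.0125)))
E
```

```text
time: 11.02
tool_pos: [0.5781, 0.2967, 0.0885]
tcp_rot: [1.065, 1.295, -1.069]
wrist_force: [0.5, -0.4, -0.2]
width: 1.001
time: 11.68
tool_pos: [0.5779, 0.2965, 0.1617]
tcp_rot: [1.064, 1.295, -1.07]
wrist_force: [0.1, -0.3, 0.5]
width: 0.999
tcp mm [577.9 296.5 161.7] yaw 11.0 q6 14.0 w 0.999 F [ 0.1 -0.3  0.5] t 11.68
(array([579.1, 296.7, 120.5,  48.1, -78.9]), 8898, array([0.0362, 0.0456, 0.0513]))
(array([580.6, 286.4,  96. ,  50.1, -78.5]), 434, array([0.0349, 0.0449, 0.0526]))
(array([ 6.252e+02,  1.350e+01,  1.197e+02,  4.560e+01, -2.000e-01]), 542, array([0.0691, 0.0785, 0.0866]))
(array([580.7, 296. , 122.7,  49.5, -78.9]), 1203, array([0.0352, 0.0448, 0.0513]))
(array([ 6.263e+02,  1.140e+01,  1.237e+02,  4.820e+01, -5.000e-01]), 1156, array([0.0697, 0.0787, 0.0862]))
```

View pics/w3.png

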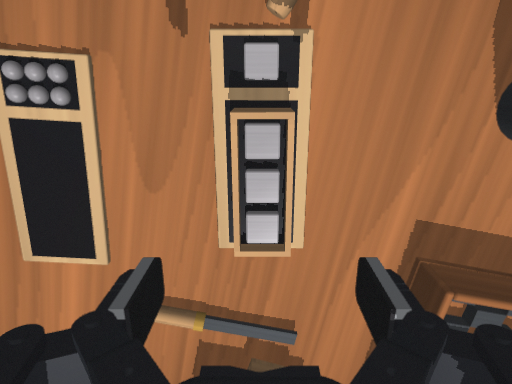

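View pics/s3.png

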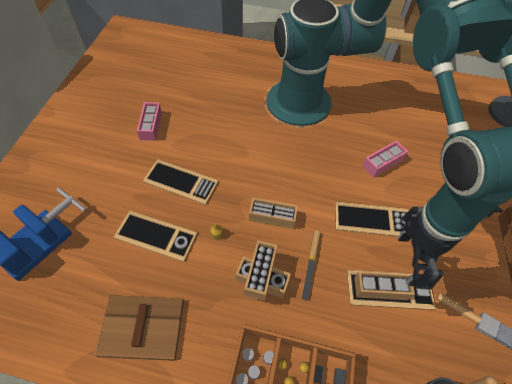

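```bash
python3 -m creep '[[0,[2,-12,2],0.06],[0,[2,-12,2],0.06],[0,[2,-12,2],0.06],[0,[2,-12,2],0.06],[0,[2,-12,2],0.06],[0,[2,-12,2],0.06],[0,[2,-12,2],0.06],[0,[2,-12,2],0.06]]'
python3 -m creep '[[0,[2,-12,2],0.06],[0,[2,-12,2],0.06],[0,[2,-12,2],0.06],[0,[2,-12,2],0.06],[0,[2,-12,2],0.06],[0,[2,-12,2],0.06],[0,[2,-12,2],0.06],[0,[2,-12,2],0.06]]'
python3 -m creep '[[0,[2,-12,0],0.06],[0,[2,-12,0],0.06],[0,[2,-12,0],0.06],[0,[2,-12,0],0.06],[0,[2,-12,0],0.06],[0,[2,-12,0],0.06],[0,[2,-12,0],0.053],[0,[0,0,0],0]]'
python3 - <<'E'
from h import *
pose();C,im,d,P=look("wrist","w4");print(blob(P,.068,.1,(.626,.0125)))
E
```

```text
time: 12.5
tool_pos: [0.5949, 0.2005, 0.1793]
tcp_rot: [0.699, 1.456, -0.7]
wrist_force: [0.3, -0.4, -0.1]
width: 0.999
time: 13.17
tool_pos: [0.611, 0.1045, 0.1953]
tcp_rot: [0.326, 1.547, -0.326]
wrist_force: [-0.8, -0.6, 0.3]
width: 1.002
time: 13.83
tool_pos: [0.6252, 0.0192, 0.1953]
tcp_rot: [0.004, 1.571, -0.006]
wrist_force: [-0.4, 0.5, -0.4]
width: 1.001
tcp mm [625.2  19.2 195.3] yaw 89.64 q6 -90.1 w 1.001 F [-0.4  0.5 -0.4] t 13.83
(array([ 6.255e+02,  1.230e+01,  1.200e+02,  4.810e+01, -5.000e-01]), 8838, array([0.0702, 0.0788, 0.0854]))
```

View pics/w4.png

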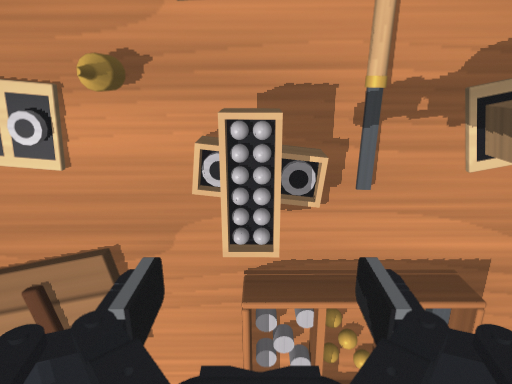

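```bash
python3 -m creep '[[0,[0.3,-6.9,-20],0],[0,[0,0,-25],0],[0,[0,0,-25],0],[0,[0,0,-25],0],[0,[0,0,-22],0],[0,[0,0,-15],0],[0,[0,0,-8],0],[0,[0,0,0],0]]' 50; python3 -c "from h import *;pose()"
```

```text
time: 14.55
tool_pos: [0.6233, 0.015, 0.0531]
tcp_rot: [0.005, 1.576, -0.005]
wrist_force: [0.2, 0.3, -0.5]
width: 1.003
tcp mm [623.3  15.   53.1] yaw 89.64 q6 -90.6 w 1.003 F [ 0.2  0.3 -0.5] t 14.55
```

```bash
python3 -m creep '[[0,[0.5,-2.5,0],0],[0,[0,0,0],0],[0,[0,0,0],0],[255,[0,0,0],0],[255,[0,0,0],0],[255,[0,0,0],0],[255,[0,0,0],0],[255,[0,0,0],0]]' 50; python3 -c "from h import *;pose()"
python3 -m creep '[[255,[0,0,0],0],[255,[0,0,0],0],[255,[0,0,0],0],[255,[0,0,0],0],[255,[0,0,0],0],[255,[0,0,0],0],[255,[0,0,0],0],[255,[0,0,0],0]]' 50; python3 -c "from h import *;pose()"
python3 -m creep '[[255,[0,0,2],0],[255,[0,0,5],0],[255,[0,0,10],0],[255,[0,0,20],0],[255,[0,0,20],0],[255,[0,0,20],0],[255,[0,0,0],0],[255,[0,0,0],0]]' 60; python3 -c "from h import *;pose()"
```

```text
time: 15.22
tool_pos: [0.6266, 0.0116, 0.0567]
tcp_rot: [0.005, 1.569, -0.005]
wrist_force: [0.0, 0.0, 3.4]
width: 0.549
tcp mm [626.6  11.6  56.7] yaw 89.66 q6 -90.9 w 0.549 F [0.  0.  3.4] t 15.22
time: 15.88
tool_pos: [0.6266, 0.0116, 0.0566]
tcp_rot: [0.004, 1.569, -0.005]
wrist_force: [-0.3, 0.2, 4.9]
width: 0.552
tcp mm [626.6  11.6  56.6] yaw 89.67 q6 -90.9 w 0.552 F [-0.3  0.2  4.9] t 15.88
time: 16.55
tool_pos: [0.627, 0.0117, 0.1343]
tcp_rot: [0.005, 1.567, -0.005]
wrist_force: [0.1, -0.3, -3.8]
width: 0.553
tcp mm [627.   11.7 134.3] yaw 89.67 q6 -90.9 w 0.553 F [ 0.1 -0.3 -3.8] t 16.55
```

```bash
python3 -m creep '[[255,[-10,10,0],-0.06],[255,[-10,10,0],-0.06],[255,[-10,10,0],-0.06],[255,[-10,10,0],-0.06],[255,[-10,10,0],-0.06],[255,[-10,10,0],-0.06],[255,[-10,10,0],-0.06],[255,[-10,10,0],-0.06]]'
python3 -m creep '[[255,[-10,10,0],-0.06],[255,[-10,10,0],-0.06],[255,[-10,10,0],-0.06],[255,[-10,10,0],-0.06],[255,[-10,10,0],-0.06],[255,[-10,10,0],-0.06],[255,[-10,10,0],-0.06],[255,[-10,10,0],-0.06]]'
python3 -m creep '[[255,[-10,10,0],-0.06],[255,[-10,10,0],-0.06],[255,[-10,10,0],-0.06],[255,[-10,10,0],-0.06],[255,[-10,10,0],-0.06],[255,[-10,10,0],-0.06],[255,[-10,10,0],-0.06],[255,[0,0,0],-0.052]]'
python3 -m creep '[[255,[0,0,0],0],[255,[0,0,0],0],[255,[0,0,0],0],[255,[0,0,0],0],[255,[0,0,0],0],[255,[0,0,0],0],[255,[0,0,0],0],[255,[0,0,0],0]]'
python3 - <<'E'
from h import *
pose();C,im,d,P=look("wrist","w5");far_end(P,.15,.18)
E
```

```text
time: 17.22
tool_pos: [0.5436, 0.0919, 0.1304]
tcp_rot: [0.382, 1.54, -0.385]
wrist_force: [-0.7, 0.6, -3.1]
width: 0.551
time: 17.88
tool_pos: [0.4637, 0.1716, 0.1306]
tcp_rot: [0.753, 1.438, -0.758]
wrist_force: [0.2, 1.1, -2.6]
width: 0.55
time: 18.55
tool_pos: [0.3926, 0.2421, 0.1305]
tcp_rot: [1.109, 1.271, -1.116]
wrist_force: [0.1, -0.0, -2.4]
width: 0.55
time: 19.22
tool_pos: [0.3961, 0.2416, 0.1329]
tcp_rot: [1.111, 1.269, -1.111]
wrist_force: [-0.6, 0.5, -1.9]
width: 0.552
tcp mm [396.1 241.6 132.9] yaw 7.61 q6 20.7 w 0.552 F [-0.6  0.5 -1.9] t 19.22
along z-axis extremes [-61.  -60.9  41.1  43.3] z-axis world [ 0.132 -0.991 -0.   ] jaw [-23.9  23.3] n 23382
rim z [151.8 160.7 161.9]
```

View pics/w5.png

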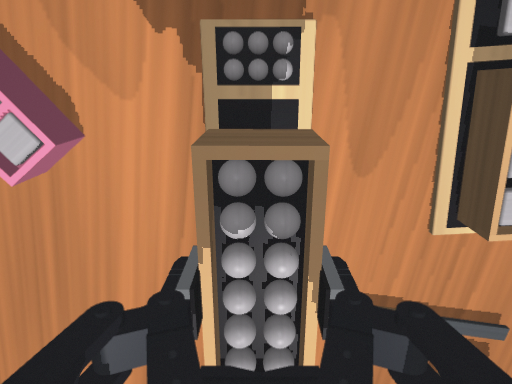

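```bash
python3 -m creep '[[255,[-1,0.5,-15],0],[255,[0,0,-22],0],[255,[0,0,-25],0],[255,[0,0,-22],0],[255,[0,0,-15],0],[255,[0,0,-5],0],[255,[0,0,0],0],[255,[0,0,0],0]]'
python3 -m creep '[[255,[0,0,-1],0],[255,[0,0,-1],0],[255,[0,0,-1],0],[255,[0,0,-1],0],[255,[0,0,0],0],[255,[0,0,0],0],[255,[0,0,0],0],[255,[0,0,0],0]]'
python3 -c "from h import *;pose()"

```

```text
time: 19.93
tool_pos: [0.3953, 0.2424, 0.0292]
tcp_rot: [1.111, 1.269, -1.11]
wrist_force: [1.0, 0.1, -2.5]
width: 0.551
time: 20.6
tool_pos: [0.3949, 0.2422, 0.0248]
tcp_rot: [1.111, 1.269, -1.111]
wrist_force: [-0.6, -0.1, -3.0]
width: 0.551
tcp mm [394.9 242.2  24.8] yaw 7.62 q6 20.8 w 0.551 F [-0.6 -0.1 -3. ] t 20.6
```

```bash
python3 -m creep '[[255,[0,0,-1],0],[255,[0,0,0],0],[255,[0,0,-0.7],0],[255,[0,0,0],0],[255,[0,0,-0.7],0],[255,[0,0,0],0],[255,[0,0,0],0],[255,[0,0,0],0]]'
python3 -c "from h import *;pose()"

```

```text
time: 21.27
tool_pos: [0.3949, 0.2422, 0.0227]
tcp_rot: [1.111, 1.269, -1.111]
wrist_force: [-2.1, -0.9, 3.4]
width: 0.55
tcp mm [394.9 242.2  22.7] yaw 7.62 q6 20.8 w 0.55 F [-2.1 -0.9  3.4] t 21.27
```

Contact felt (+3.4 N). Releasing and rising.

```bash
python3 -m creep '[[60,[0,0,0],0],[0,[0,0,0],0],[0,[0,0,0],0],[0,[0,0,0],0],[0,[0,0,5],0],[0,[0,0,15],0],[0,[0,0,25],0],[0,[0,0,25],0]]'
python3 -m creep '[[0,[0,0,25],0],[0,[0,0,25],0],[0,[0,0,25],0],[0,[0,0,25],0],[0,[0,0,0],0],[0,[0,0,0],0],[0,[0,0,0],0],[0,[0,0,0],0]]'
python3 - <<'E'
from h import *
pose();C,im,d,P=look("wrist","w6");print(blob(P,.033,.065,(.395,.243),.07))
for n in ("top","scene"):
    C,im,d,P=look(n,n+"6");print(n,"ba",blob(P,.033,.065,(.395,.243),.07));print("pins",blob(P,.02,.06,(.45,.01),.08));print("rings",blob(P,.02,.06,(.62,.013),.08))
E
```

```text
time: 21.93
tool_pos: [0.394, 0.2417, 0.0925]
tcp_rot: [1.109, 1.27, -1.113]
wrist_force: [0.3, -0.6, -0.1]
width: 1.002
time: 22.6
tool_pos: [0.394, 0.2417, 0.191]
tcp_rot: [1.109, 1.27, -1.113]
wrist_force: [0.7, 0.1, -0.1]
width: 0.999
tcp mm [394.  241.7 191. ] yaw 7.62 q6 20.8 w 0.999 F [ 0.7  0.1 -0.1] t 22.6
(array([394.4, 242.9, 120.6,  48.1, -82.7]), 7352, array([0.0361, 0.0447, 0.0514]))
top ba (array([395.3, 235.3, 103.2,  48.3, -82.5]), 438, array([0.0345, 0.0433, 0.0523]))
pins (array([449.4,   6.7, 119.3,  48.4, -87.3]), 551, array([0.026 , 0.0351, 0.0449]))
rings (array([626.1,  19.8, 120. ,  49.3,  83.3]), 567, array([0.0258, 0.0374, 0.0451]))
scene ba (array([395.1, 241.2, 120. ,  51.2, -82.3]), 941, array([0.0355, 0.0452, 0.0525]))
pins (array([450. ,   5.3, 119.8,  50.9, -87.1]), 935, array([0.0257, 0.0361, 0.0443]))
rings (array([627. ,  17.9, 120.6,  51.1,  82.9]), 1200, array([0.0265, 0.0378, 0.0439]))
```

View pics/scene6.png

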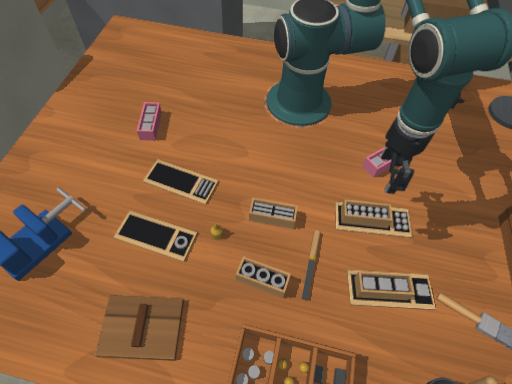

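View pics/top6.png

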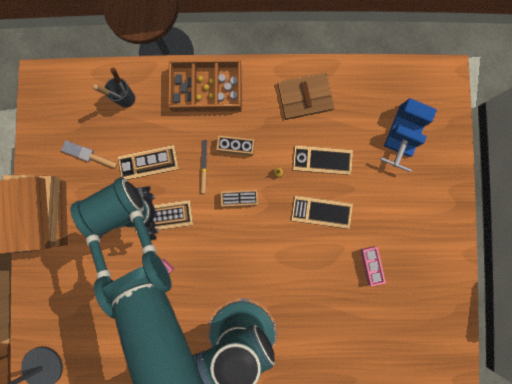

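Both upper trays are on their boards, within about 1 mm. Next is the pins tray at (239,199) in the top view.

```bash
python3 -m creep '[[0,[3.5,-15,0],-0.006],[0,[3.5,-15,0],-0.006],[0,[3.5,-15,0],-0.006],[0,[3.5,-15,0],-0.006],[0,[3.5,-15,0],-0.006],[0,[3.5,-15,0],-0.006],[0,[3.5,-15,0],-0.006],[0,[3.5,-15,0],-0.006]]'
python3 -m creep '[[0,[3.5,-15,0],-0.006],[0,[3.5,-15,0],-0.006],[0,[3.5,-15,0],-0.006],[0,[3.5,-15,0],-0.006],[0,[3.5,-15,0],-0.006],[0,[3.5,-15,0],-0.006],[0,[3.5,-15,-10],0],[0,[0,0,-10],0]]'
python3 -m creep '[[0,[0,0,-10],0],[0,[0,0,-10],0],[0,[0,0,0],0],[0,[0,0,0],0],[0,[0,0,0],0],[0,[0,0,0],0],[0,[0,0,0],0],[0,[0,0,0],0]]'
python3 - <<'E'
from h import *
pose();C,im,d,P=look("wrist","w7");print(blob(P,.02,.06,(.45,.006),.08))
E
```

```text
time: 23.42
tool_pos: [0.4225, 0.1214, 0.1915]
tcp_rot: [1.146, 1.249, -1.148]
wrist_force: [0.5, -0.2, -0.1]
width: 1.002
time: 24.08
tool_pos: [0.4482, 0.0153, 0.1721]
tcp_rot: [1.174, 1.23, -1.174]
wrist_force: [0.3, 0.1, -0.2]
width: 1.003
time: 24.75
tool_pos: [0.4479, 0.0174, 0.153]
tcp_rot: [1.173, 1.231, -1.172]
wrist_force: [-0.5, 0.3, -0.4]
width: 1.001
tcp mm [447.9  17.4 153. ] yaw 2.83 q6 -3.8 w 1.001 F [-0.5  0.3 -0.4] t 24.75
(array([449.3,   6.2, 120.7,  48.1, -87.3]), 8673, array([0.0281, 0.036 , 0.0433]))
```

View pics/w7.png

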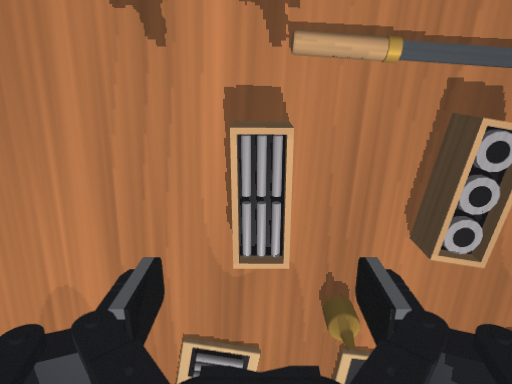

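```bash
python3 -m creep '[[0,[1.5,-11.2,-20],0],[0,[0,0,-25],0],[0,[0,0,-25],0],[0,[0,0,-25],0],[0,[0,0,-22],0],[0,[0,0,-15],0],[0,[0,0,-6],0],[0,[0,0,0],0]]' 50
python3 -m creep '[[0,[0,0,0],0],[0,[0,0,0],0],[0,[0,0,0],0],[0,[0,0,0],0],[0,[0,0,0],0],[0,[0,0,0],0],[0,[0,0,0],0],[0,[0,0,0],0]]' 50; python3 -c "from h import *;pose()"
```

```text
time: 25.47
tool_pos: [0.4475, 0.006, 0.0131]
tcp_rot: [1.172, 1.234, -1.175]
wrist_force: [-0.1, -0.1, 0.3]
width: 1.002
time: 26.13
tool_pos: [0.449, 0.006, 0.0145]
tcp_rot: [1.173, 1.232, -1.173]
wrist_force: [-0.4, -0.1, 0.2]
width: 1.001
tcp mm [449.    6.   14.5] yaw 2.81 q6 -5.2 w 1.001 F [-0.4 -0.1  0.2] t 26.13
```

```bash
python3 -m creep '[[255,[0,0,0],0],[255,[0,0,0],0],[255,[0,0,0],0],[255,[0,0,0],0],[255,[0,0,0],0],[255,[0,0,0],0],[255,[0,0,0],0],[255,[0,0,0],0]]' 50; python3 -c "from h import *;pose()"
python3 -m creep '[[255,[0,0,2],0],[255,[0,0,5],0],[255,[0,0,10],0],[255,[0,0,20],0],[255,[0,0,25],0],[255,[0,0,25],0],[255,[0,0,25],0],[255,[0,0,8],0]]' 60; python3 -c "from h import *;pose()"
```

```text
time: 26.8
tool_pos: [0.4493, 0.006, 0.0146]
tcp_rot: [1.173, 1.231, -1.173]
wrist_force: [0.0, 0.0, 3.4]
width: 0.552
tcp mm [449.3   6.   14.6] yaw 2.81 q6 -5.2 w 0.552 F [0.  0.  3.4] t 26.8
time: 27.47
tool_pos: [0.4513, 0.0059, 0.1388]
tcp_rot: [1.176, 1.227, -1.168]
wrist_force: [0.8, -0.3, -1.8]
width: 0.553
tcp mm [451.3   5.9 138.8] yaw 2.81 q6 -5.2 w 0.553 F [ 0.8 -0.3 -1.8] t 27.47
```

```bash
python3 -m creep '[[255,[-3,-12,0],-0.008],[255,[-2,-12,0],-0.008],[255,[-2,-12,0],-0.008],[255,[-2,-12,0],-0.008],[255,[-2,-12,0],-0.008],[255,[-2,-12,0],-0.008],[255,[-2,-12,0],-0.008],[255,[-2,-12,0],-0.008]]'
python3 -m creep '[[255,[-2,-12,0],-0.008],[255,[-2,-12,0],-0.008],[255,[-2,-12,0],-0.008],[255,[-2,-12,0],-0.008],[255,[-2,-12,0],-0.008],[255,[-2,-12,0],-0.008],[255,[-2,-12,0],-0.008],[255,[-2,-12,0],-0.008]]'
python3 -m creep '[[255,[-2,-12,0],-0.008],[255,[-2,-12,0],-0.008],[255,[-2,-12,0],-0.008],[255,[-2,-12,0],-0.008],[255,[-2,-12,0],-0.008],[255,[-2,-12,0],-0.008],[255,[-2,-12,0],-0.008],[255,[-2,-11,0],-0.008]]'
python3 -m creep '[[255,[0,0,0],0],[255,[0,0,0],0],[255,[0,0,0],0],[255,[0,0,0],0],[255,[0,0,0],0],[255,[0,0,0],0],[255,[0,0,0],0],[255,[0,0,0],0]]'
python3 - <<'E'
from h import *
pose();C,im,d,P=look("wrist","w8");far_end(P,.15,.18)
E
```

```text
time: 28.13
tool_pos: [0.4309, -0.0903, 0.1336]
tcp_rot: [1.22, 1.203, -1.221]
wrist_force: [-0.8, -0.7, -2.5]
width: 0.55
time: 28.8
tool_pos: [0.415, -0.1862, 0.1336]
tcp_rot: [1.267, 1.172, -1.268]
wrist_force: [1.1, 0.3, -1.7]
width: 0.549
time: 29.47
tool_pos: [0.3997, -0.2823, 0.1344]
tcp_rot: [1.314, 1.137, -1.315]
wrist_force: [-0.3, -0.1, -2.0]
width: 0.551
time: 30.13
tool_pos: [0.4, -0.2807, 0.1344]
tcp_rot: [1.313, 1.138, -1.313]
wrist_force: [0.5, 0.8, -2.7]
width: 0.552
tcp mm [ 400.  -280.7  134.4] yaw -8.16 q6 -29.8 w 0.552 F [ 0.5  0.8 -2.7] t 30.13
along z-axis extremes [-60.2 -60.1  41.3  44.6] z-axis world [-0.142 -0.99   0.   ] jaw [-24.2  23. ] n 24457
rim z [152.7 162.2 163.4]
```

View pics/w8.png

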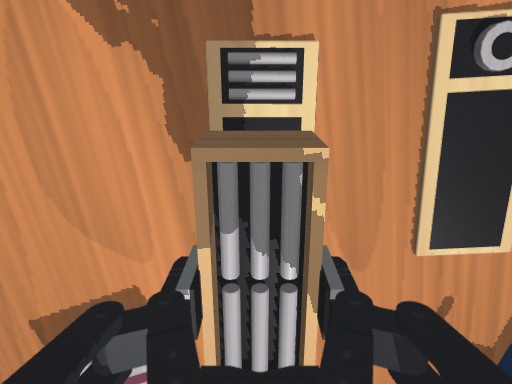

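```bash
python3 -m creep '[[255,[0,-12.5,-10],0],[255,[0,0,-22],0],[255,[0,0,-25],0],[255,[0,0,-25],0],[255,[0,0,-18],0],[255,[0,0,-7],0],[255,[0,0,0],0],[255,[0,0,0],0]]'
python3 -c "from h import *;pose()"
python3 -m creep '[[255,[0,0,-1],0],[255,[0,0,-1],0],[255,[0,0,0],0],[255,[0,0,0],0],[255,[0,0,0],0],[255,[0,0,0],0],[255,[0,0,0],0],[255,[0,0,0],0]]'
python3 -c "from h import *;pose()"

```

```text
time: 30.85
tool_pos: [0.4002, -0.2936, 0.0277]
tcp_rot: [1.314, 1.138, -1.314]
wrist_force: [0.1, 1.0, -2.6]
width: 0.551
tcp mm [ 400.2 -293.6   27.7] yaw -8.19 q6 -31.0 w 0.551 F [ 0.1  1.  -2.6] t 30.85
time: 31.52
tool_pos: [0.3999, -0.2935, 0.0254]
tcp_rot: [1.314, 1.138, -1.314]
wrist_force: [-0.2, 0.8, -2.4]
width: 0.552
tcp mm [ 399.9 -293.5   25.4] yaw -8.19 q6 -31.0 w 0.552 F [-0.2  0.8 -2.4] t 31.52
```

```bash
python3 -m creep '[[255,[0,0,-1],0],[255,[0,0,0],0],[255,[0,0,-1],0],[255,[0,0,0],0],[255,[0,0,-1],0],[255,[0,0,0],0],[255,[0,0,0],0],[255,[0,0,0],0]]'
python3 -c "from h import *;pose()"

```

```text
time: 32.18
tool_pos: [0.3999, -0.2935, 0.0227]
tcp_rot: [1.314, 1.138, -1.314]
wrist_force: [-1.3, 0.7, 2.8]
width: 0.552
tcp mm [ 399.9 -293.5   22.7] yaw -8.19 q6 -31.0 w 0.552 F [-1.3  0.7  2.8] t 32.18
```

```bash
python3 -m creep '[[60,[0,0,0],0],[0,[0,0,0],0],[0,[0,0,0],0],[0,[0,0,0],0],[0,[0,0,5],0],[0,[0,0,15],0],[0,[0,0,25],0],[0,[0,0,25],0]]'
python3 -m creep '[[0,[0,0,25],0],[0,[0,0,25],0],[0,[0,0,25],0],[0,[0,0,0],0],[0,[0,0,0],0],[0,[0,0,0],0],[0,[0,0,0],0],[0,[0,0,0],0]]'
python3 - <<'E'
from h import *
pose();C,im,d,P=look("wrist","w9");print(blob(P,.033,.065,(.4,-.293),.07))
E
```

```text
time: 32.85
tool_pos: [0.3991, -0.2928, 0.0925]
tcp_rot: [1.314, 1.141, -1.315]
wrist_force: [1.0, 0.5, -0.7]
width: 1.001
time: 33.52
tool_pos: [0.399, -0.2927, 0.1658]
tcp_rot: [1.314, 1.141, -1.315]
wrist_force: [0.2, -0.1, -0.1]
width: 1.003
tcp mm [ 399.  -292.7  165.8] yaw -8.2 q6 -31.0 w 1.003 F [ 0.2 -0.1 -0.1] t 33.52
(array([ 399.3, -293.3,  120.1,   48.1,   81.8]), 8569, array([0.0362, 0.0441, 0.0514]))
```

View pics/w9.png

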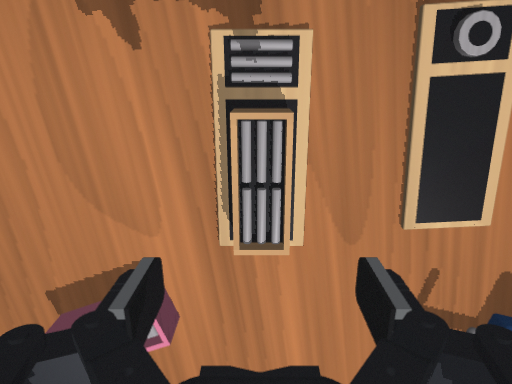

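Pins tray is square on its pad, off by less than 1 mm. Now the rings tray.

```bash
python3 -m creep '[[0,[9.5,13,0],0.001],[0,[9.5,13,0],0.001],[0,[9.5,13,0],0.001],[0,[9.5,13,0],0.001],[0,[9.5,13,0],0.001],[0,[9.5,13,0],0.001],[0,[9.5,13,0],0.001],[0,[9.5,13,0],0.001]]'
python3 -m creep '[[0,[9.5,13,0],0.001],[0,[9.5,13,0],0.001],[0,[9.5,13,0],0.001],[0,[9.5,13,0],0.001],[0,[9.5,13,0],0.001],[0,[9.5,13,0],0.001],[0,[9.5,13,0],0.001],[0,[9.5,13,0],0.001]]'
python3 -m creep '[[0,[9.5,13,0],0.001],[0,[9.5,13,0],0.001],[0,[9.5,13,0],0.001],[0,[9.5,13,0],0.001],[0,[9.5,13,0],0.001],[0,[9.5,13,0],0.001],[0,[9.5,13,0],0.001],[0,[9.5,13,0],0]]'
python3 -m creep '[[0,[0,0,0],0],[0,[0,0,0],0],[0,[0,0,0],0],[0,[0,0,0],0],[0,[0,0,0],0],[0,[0,0,0],0],[0,[0,0,0],0],[0,[0,0,0],0]]'
python3 - <<'E'
from h import *
pose();C,im,d,P=look("wrist","w10");print(blob(P,.02,.06,(.626,.019),.08))
E
```

```text
time: 34.23
tool_pos: [0.4758, -0.1886, 0.1663]
tcp_rot: [1.308, 1.144, -1.309]
wrist_force: [0.1, -0.4, 0.5]
width: 0.997
time: 34.9
tool_pos: [0.5517, -0.0847, 0.1662]
tcp_rot: [1.301, 1.148, -1.304]
wrist_force: [0.2, 0.2, -0.5]
width: 0.996
time: 35.57
tool_pos: [0.6288, 0.0198, 0.1673]
tcp_rot: [1.297, 1.15, -1.297]
wrist_force: [0.6, -0.1, 0.4]
width: 1.001
time: 36.23
tool_pos: [0.6278, 0.0182, 0.1675]
tcp_rot: [1.297, 1.15, -1.297]
wrist_force: [0.5, -0.5, -0.7]
width: 0.998
tcp mm [627.8  18.2 167.5] yaw -6.91 q6 6.3 w 0.998 F [ 0.5 -0.5 -0.7] t 36.23
(array([626. ,  18.4, 121.1,  48. ,  83.2]), 8128, array([0.0282, 0.038 , 0.0434]))
```

View pics/w10.png

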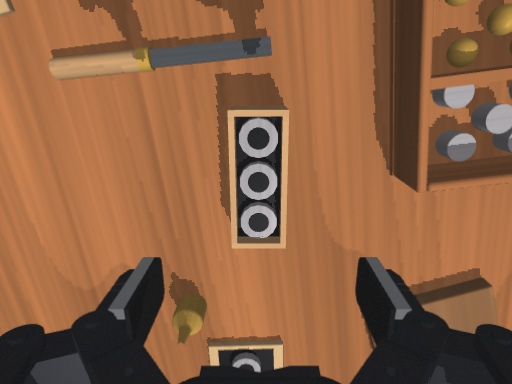

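```bash
python3 -m creep '[[0,[-1.7,0.2,-15],0],[0,[0,0,-28],0],[0,[0,0,-30],0],[0,[0,0,-30],0],[0,[0,0,-25],0],[0,[0,0,-16],0],[0,[0,0,-8],0],[0,[0,0,0],0]]' 50
python3 -m creep '[[0,[0,0,0],0],[0,[0,0,0],0],[255,[0,0,0],0],[255,[0,0,0],0],[255,[0,0,0],0],[255,[0,0,0],0],[255,[0,0,0],0],[255,[0,0,0],0]]' 50; python3 -c "from h import *;pose()"
```

```text
time: 36.95
tool_pos: [0.6242, 0.0186, 0.0129]
tcp_rot: [1.295, 1.153, -1.301]
wrist_force: [-1.3, 0.1, 0.4]
width: 1.001
time: 37.62
tool_pos: [0.627, 0.0187, 0.0167]
tcp_rot: [1.298, 1.149, -1.296]
wrist_force: [-1.2, -0.1, 5.8]
width: 0.547
tcp mm [627.   18.7  16.7] yaw -6.88 q6 6.3 w 0.547 F [-1.2 -0.1  5.8] t 37.62
```

```bash
python3 -m creep '[[255,[0,0,2],0],[255,[0,0,5],0],[255,[0,0,10],0],[255,[0,0,20],0],[255,[0,0,25],0],[255,[0,0,25],0],[255,[0,0,25],0],[255,[0,0,8],0]]' 60; python3 -c "from h import *;pose()"
python3 -m creep '[[255,[-2,-12,0],0.001],[255,[-2,-13,0],0.001],[255,[-2,-13,0],0.001],[255,[-2,-13,0],0.001],[255,[-2,-13,0],0.001],[255,[-2,-13,0],0.001],[255,[-2,-13,0],0.001],[255,[-2,-13,0],0.001]]'
python3 -m creep '[[255,[-2,-13,0],0.001],[255,[-2,-13,0],0.001],[255,[-2,-13,0],0.001],[255,[-2,-13,0],0.001],[255,[-2,-13,0],0.001],[255,[-2,-13,0],0.001],[255,[-2,-13,0],0.001],[255,[-2,-13,0],0.001]]'
python3 -m creep '[[255,[-2,-13,0],0.003],[255,[-2,-13,0],0.003],[255,[-2,-13,0],0.003],[255,[-2,-13,0],0.003],[255,[-2,-13,0],0.003],[255,[-2,-13,0],0.003],[255,[-2,-13,0],0.001],[255,[-2,-13,0],0]]'
python3 -m creep '[[255,[0,-6,0],0],[255,[0,0,0],0],[255,[0,0,0],0],[255,[0,0,0],0],[255,[0,0,0],0],[255,[0,0,0],0],[255,[0,0,0],0],[255,[0,0,0],0]]'
python3 - <<'E'
from h import *
pose();C,im,d,P=look("wrist","w11");far_end(P,.15,.18)
E
```

```text
time: 38.28
tool_pos: [0.6286, 0.0187, 0.1401]
tcp_rot: [1.3, 1.145, -1.292]
wrist_force: [-0.2, -0.0, -3.5]
width: 0.553
tcp mm [628.6  18.7 140.1] yaw -6.87 q6 6.3 w 0.553 F [-0.2 -0.  -3.5] t 38.28
time: 38.95
tool_pos: [0.6097, -0.0859, 0.1349]
tcp_rot: [1.291, 1.155, -1.292]
wrist_force: [-0.6, 0.8, -4.4]
width: 0.55
time: 39.62
tool_pos: [0.594, -0.1896, 0.1354]
tcp_rot: [1.285, 1.158, -1.285]
wrist_force: [0.0, 0.2, -4.5]
width: 0.55
time: 40.28
tool_pos: [0.578, -0.2936, 0.1354]
tcp_rot: [1.272, 1.168, -1.272]
wrist_force: [0.3, -0.6, -4.6]
width: 0.551
time: 40.95
tool_pos: [0.5783, -0.2978, 0.1354]
tcp_rot: [1.271, 1.168, -1.271]
wrist_force: [-0.5, 0.1, -4.7]
width: 0.547
tcp mm [ 578.3 -297.8  135.4] yaw -4.83 q6 -24.6 w 0.547 F [-0.5  0.1 -4.7] t 40.95
along z-axis extremes [-60.2 -60.1  41.9  44.3] z-axis world [-0.084 -0.996 -0.   ] jaw [-24.2  22.9] n 25588
rim z [152.4 161.1 162.3]
```

View pics/w11.png

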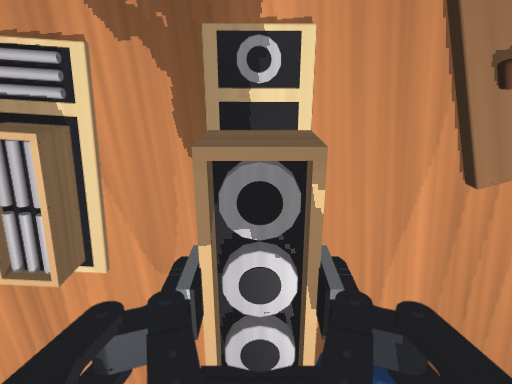

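```bash
python3 -m creep '[[255,[-0.5,-0.5,-10],0],[255,[0,0,-22],0],[255,[0,0,-25],0],[255,[0,0,-25],0],[255,[0,0,-17],0],[255,[0,0,-6],0],[255,[0,0,0],0],[255,[0,0,0],0]]'
python3 -m creep '[[255,[0,0,-1],0],[255,[0,0,-1],0],[255,[0,0,0],0],[255,[0,0,0],0],[255,[0,0,0],0],[255,[0,0,0],0],[255,[0,0,0],0],[255,[0,0,0],0]]'
python3 -c "from h import *;pose()"

```

```text
time: 41.67
tool_pos: [0.5778, -0.2989, 0.0303]
tcp_rot: [1.272, 1.168, -1.272]
wrist_force: [0.5, -0.1, -4.6]
width: 0.545
time: 42.33
tool_pos: [0.5777, -0.2988, 0.0284]
tcp_rot: [1.272, 1.168, -1.272]
wrist_force: [-0.1, 0.4, -4.9]
width: 0.546
tcp mm [ 577.7 -298.8   28.4] yaw -4.87 q6 -24.7 w 0.546 F [-0.1  0.4 -4.9] t 42.33
```

```bash
python3 -m creep '[[255,[0,0,-1],0],[255,[0,0,0],0],[255,[0,0,-1],0],[255,[0,0,0],0],[255,[0,0,-1],0],[255,[0,0,0],0],[255,[0,0,0],0],[255,[0,0,0],0]]'
python3 -c "from h import *;pose()"
python3 -m creep '[[255,[0,0,-0.7],0],[255,[0,0,0],0],[255,[0,0,0],0],[255,[0,0,0],0],[255,[0,0,0],0],[255,[0,0,0],0],[255,[0,0,0],0],[255,[0,0,0],0]]'
python3 -c "from h import *;pose()"

```

```text
time: 43.0
tool_pos: [0.5777, -0.2988, 0.0254]
tcp_rot: [1.272, 1.168, -1.272]
wrist_force: [0.3, 0.1, -4.5]
width: 0.553
tcp mm [ 577.7 -298.8   25.4] yaw -4.87 q6 -24.7 w 0.553 F [ 0.3  0.1 -4.5] t 43.0
time: 43.67
tool_pos: [0.5778, -0.2989, 0.0248]
tcp_rot: [1.272, 1.167, -1.271]
wrist_force: [1.1, 0.4, -3.8]
width: 0.55
tcp mm [ 577.8 -298.9   24.8] yaw -4.87 q6 -24.7 w 0.55 F [ 1.1  0.4 -3.8] t 43.67
```

```bash
python3 -m creep '[[255,[0,0,-0.7],0],[255,[0,0,0],0],[255,[0,0,0],0],[255,[0,0,0],0],[255,[0,0,0],0],[255,[0,0,0],0],[255,[0,0,0],0],[255,[0,0,0],0]]'
python3 -c "from h import *;pose()"

```

```text
time: 44.33
tool_pos: [0.5779, -0.2989, 0.0248]
tcp_rot: [1.272, 1.167, -1.271]
wrist_force: [-3.6, 1.4, 5.8]
width: 0.546
tcp mm [ 577.9 -298.9   24.8] yaw -4.87 q6 -24.7 w 0.546 F [-3.6  1.4  5.8] t 44.33
```

```bash
python3 -m creep '[[60,[0,0,0],0],[0,[0,0,0],0],[0,[0,0,0],0],[0,[0,0,0],0],[0,[0,0,5],0],[0,[0,0,15],0],[0,[0,0,25],0],[0,[0,0,25],0]]'
python3 -m creep '[[0,[0,0,25],0],[0,[0,0,25],0],[0,[0,0,25],0],[0,[0,0,10],0],[0,[0,0,0],0],[0,[0,0,0],0],[0,[0,0,0],0],[0,[0,0,0],0]]'
python3 - <<'E'
from h import *
pose();C,im,d,P=look("wrist","w12");print("ri",blob(P,.033,.065,(.5776,-.2984),.07))
for n in ("top","scene"):
    C,im,d,P=look(n,n+"12")
    for k,c in dict(sq=(.579,.296),ba=(.395,.243),pi=(.4,-.293),ri=(.5776,-.2984)).items(): print(n,k,blob(P,.033,.065,c,.07))
E
```

```text
time: 45.0
tool_pos: [0.5768, -0.2983, 0.0936]
tcp_rot: [1.271, 1.17, -1.273]
wrist_force: [0.6, -0.8, 0.3]
width: 1.002
time: 45.67
tool_pos: [0.5763, -0.298, 0.1763]
tcp_rot: [1.271, 1.172, -1.273]
wrist_force: [0.0, -0.1, 0.2]
width: 0.995
tcp mm [ 576.3 -298.   176.3] yaw -4.87 q6 -24.7 w 0.995 F [ 0.  -0.1  0.2] t 45.67
ri (array([ 577.3, -299. ,  120.5,   48.1,   85.2]), 8045, array([0.0363, 0.046 , 0.0514]))
top sq (array([579.2, 297.7, 119.7,  50. , -79.5]), 559, array([0.0351, 0.0452, 0.0526]))
top ba (array([394.1, 243.3, 119.5,  48.2, -82.2]), 539, array([0.0346, 0.0439, 0.0522]))
top pi None
top ri (array([ 581.4, -251.3,   48.8,   26.7,   -5.1]), 108, array([0.0345, 0.046 , 0.0523]))
scene sq (array([580.7, 295.8, 122.7,  49.6, -78.6]), 1241, array([0.0351, 0.0447, 0.0511]))
scene ba (array([395. , 241.4, 120.6,  51.7, -82.8]), 939, array([0.0356, 0.0451, 0.0521]))
scene pi (array([ 400.5, -293.7,  121.5,   51.4,   81.2]), 783, array([0.0358, 0.0443, 0.0524]))
scene ri (array([ 577.9, -299.3,  121.9,   50.3,   84.3]), 986, array([0.036 , 0.0464, 0.0525]))
```

View pics/w12.png

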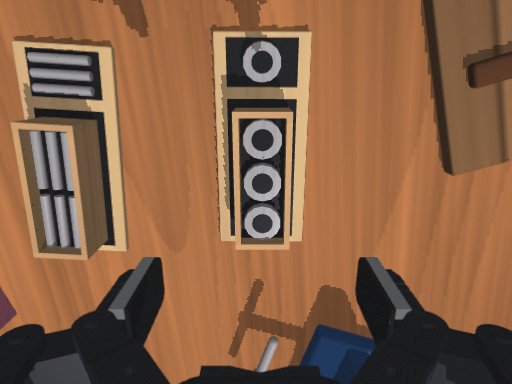

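View pics/scene12.png

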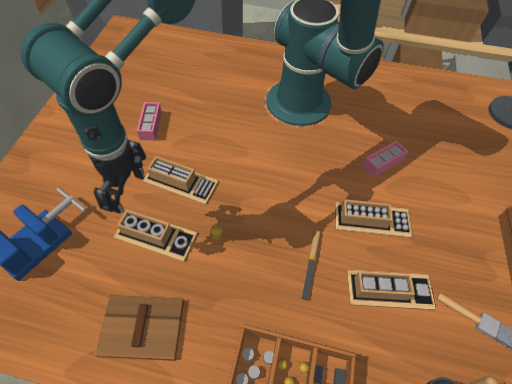

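View pics/top12.png

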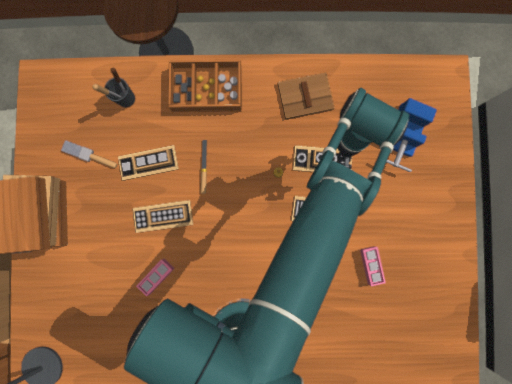

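All four trays are on their own boards, and the file and oil can look unmoved. The file is still at (204,166) in the top view and the can at (217,232) in the scene view. The gripper is empty and clear, so I'm handing in.

```bash
python3 -c "
from h import *
pose()
from workcell import finish_job
print(finish_job())"
```

```text
tcp mm [ 576.9 -298.3  177.1] yaw -4.87 q6 -24.7 w 0.995 F [-0.6 -0.  -0.1] t 45.82
the job is handed in; nothing more can be done
None
```

I took both stacks apart one tray at a time, in the order squares, balls, pins, rings. Each tray is on the pad of its own board, set down until the wrist force showed contact and only then released. The job was handed in at 45.8 s of the 118 s allowed.

- **Trays:** in the last checks every tray centre was within about 2 mm of its pad's centre. Lengths were within about 1° of the pad's length, and rim heights (about 50 mm) fit a tray resting on the board.
- **Bystanders:** the file and oil can stood at the same pixels as at the start. I compared them by eye and did not measure them again.
- **Views that disagreed:** the final top view had the arm over the pins and rings trays. It found no pins tray and only part of the rings tray, so those two rest on the wrist and scene views.

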